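Draw the offcut tray out from under the cutting stand with the draw hook

ROBOT

A 7-joint arm with a two-finger parallel gripper is mounted at the origin on a cart in front of the work surface, level with it; the furniture and walls round the work are solid. World frame = base frame: x ahead of the robot, y to its left, z up, the work surface at z = 0. Lengths are in m, angles in rad, forces in N, time in s.
With the tool pointing down it reaches from about 0.4 to 0.85 m from the base axis. Payload 10.4 kg.
Tool frame: the origin (TCP) lies midway between the tips of the shut fingers; the grasp point (between the pads) lies 19 mm behind it; z points along the fingers, y is the line along which they close (so a half turn about z gives the same grasp; the last joint's range is limited). The gripper opens to 87 mm and grips with 3 to 60 N. Pads are 19 mm wide; open, the fingers measure 117 mm over their backs; the gripper's body (75 mm by 190 mm) begins 51 mm behind the grasp point.
Start: joints at [-1.165, 0.332, -0.065, 1.46, 0.022, 1.35, -0.088], TCP at [0.26, 0.568, 0.223] pointing down, gripper open.
Joint ranges: [-2.6, 2.6], [-0.5, 2.12], [-1.47, 1.34], [0.16, 2.42], [-1.27, 4.41], [0.06, 2.06], [-2.6, 2.6]. Speed limits (rad/s): [2.22, 2.22, 2.79, 2.79, 3.14, 3.14, 3.14].

INTERFACE

Orientations are given as a unit quaternion [x, y, z, w].
In Python, from bench import r gives the robot as it stands.
- The arm moves only by the tool arm_command, never from a script. Its argument "moves" is one flat list of numbers, 4 for each row, row after row: the shift along the tool's x, y, z in cm, then the turn about the tool's z in degrees. A call has 1 to 12 rows; each row shifts and turns the commanded pose from where the row before left it, along the tool's axes as they then stand; what a row does not reach is not made up. A row lasts 1/12 s, in which the tool goes at most 41.7 mm and 7.16 degrees, less where a joint would pass 70% of its speed; a pose out of reach is approached as far as the arm can. A call with a gripper value outside its range is refused whole. "fingers" is the opening in per cent of the stroke, from 0 (shut) to 100 (fully open), set as the call begins (left out, the last holds). The fingers move at their own pace and stop on an object; "squeeze" is the grip in N (left out, the last holds). Time passes only in rows, so rows that do not move let the fingers close. It gives the time, the measured TCP pose, the force, the opening and the grip force at its end, in the units of the state.
- r.read_state(): the state, without advancing time (a new reading comes with each control period).
- r.camera(name): name is "side" or "top"; returns the picture (384x512x3 uint8, red, green, blue); there is no depth.
- r.camera_info(name): a dict with "fx", "fy", "cx", "cy" (pixels), "k1" (the pictures are not rectified: a ray, as slopes to the right and down, at radius r is drawn at 1 + k1 r^2 times it, then the intrinsics apply), "origin" and "attitude" of the camera in the world. Camera axes: x right, y up, looking along -z (the intrinsics and any distortion apply to the point x, -y, -z); pixel columns grow to the right and rows downward; lengths in m; the calibration is good to about 2 mm. A picture is of the moment at which its call begins. camera_info takes no time and is no camera call.
- r.close_job(): hands the job in; it is judged then, once.
The state is a dict: "time": time; "joint_positions": joint angles; "joint_vel": joint speeds; "joint_torque": joint torques, N m; "ee_pos": TCP position; "eef_rot": TCP orientation; "ft_force": force on the tool from outside, world axes, zero at the start; "torque": the same for the moment, N m; "width": finger opening in m; "grip_force": force on a finger pad.
Only numpy, scipy, OpenCV 4.12 (cv2) and the standard library are available. Lean on these libraries where they do the work, as an engineer would, in place of code of your own. Each camera call takes 0.05 s, during which the arm holds its last target. There are 200 camera calls.

TASK

The offcut tray is pushed in under the low cutting stand, with its pull eye out of sight beneath the ledge. Pick up the draw hook, feel with it under the ledge for the draw head, catch the eye and gently pull the tray out until its front panel stands clear of the ledge; then unhook and lay the hook flat on the table, leaving the tray out. Work the tray only with the hook, never with the gripper itself, use little force (never more than 15 N) and leave the cups and the timer where they are.

Things in the scene. Friction and masses are not known exactly. Their poses are not given: they have to be found in the camera images.
- stand: low cutting stand fixed to the table, open at its front (-x side); steel top 200 (x) x 160 (y) mm, its underside 64 mm and top face 74 mm above the table; side walls from y = +-70 to +-80 mm. Origin: centre of its footprint at table height; x into the stand from its open front, z up. Inside slides the tray; a draw head with the pull eye stands out of the middle of the tray's front panel
- ledge (a point): middle of the front edge of the stand's top (the ledge), at its underside: x = -100, y = 0, z = 64 mm in the stand's frame, same axes. Hidden under it is the draw head: a block with an upright flat front face, y = -45 to 45, z = 19 to 53 mm. It is clamped at a length that differs every time and is not measured: its face lies 12 to 72 mm in front (-x) of the tray's front panel. Find it by feel
- eye_height (a point): point on the ledge edge's middle line at the height of the eye, x = -100, y = 0, z = 36 mm in the stand's frame. The pull eye is a square steel ring upright in the stand's xz plane at y = 0, its hole along y, bar 6 mm thick, hole 17 x 17 mm; the hole's centre is at this height, 20 mm in front (-x) of the draw head's face. Push the hook's bend in at the -y side of the ring to meet that face
- tray (a joint): travel of the tray, m: 0 in against its rear stop, grows as it is drawn out along the stand's -x; starts 2 to 4 mm out, front stop at 0.14. Its front panel (128 mm wide) is at x = 15 mm - travel in the stand's frame: level with the ledge edge at 0.115. About 7 N of friction both ways (pushing moves it in, to the rear stop); stays where it is left
- hook: loose draw hook lying flat on the table, about 0.12 kg: wooden handle 110 x 20 mm, 28 mm high, and a steel rod 7 mm thick out of its end along the hook's +x, 14 mm above its underside. Origin: under the middle of the handle, on the underside; x along the rod towards the bend, z up. Grip the handle across y at its middle
- hook_tip (a point): centre of the bend at the far end of the hook's rod, 165 mm ahead of the hook's origin, 14 mm above its underside; the rod's outer end is 3.5 mm further. From here the toe, 7 mm thick, sticks out sideways 21 mm along the hook's +y, leaning 3 mm back towards the handle. With the toe all through the eye the rod's axis lies about 7 mm to the stand's -y side of the ring's middle
- cup_on_stand: empty steel cup, 66 mm across, 33 mm high, standing on the stand; origin under its middle. Bystander
- crumb_cup: steel cup with crumbs, 72 mm across, 36 mm high, on the table; origin under its middle. Bystander
- timer: round kitchen timer, 62 mm across, 48 mm high; origin under its middle. Bystander

How it is judged:
On the way, in this order (a step that is already met when the one before it is completed fails the run):
1. the hook is lifted off the table (height (world z) of hook above 0.012 m), for 0.2 s.
2. the tray's front panel stands at least 5 mm clear of the ledge (value of joint tray above 0.12 m), for 0.2 s.
At the end, for the whole second after the job is handed in: the tray is still drawn out, its front panel at least 3 mm clear of the ledge (travel above 0.118); the hook is off the eye, lies flat on the table (underside within 6 mm of it, tilted less than 0.1 rad), touches neither stand nor tray and is at rest (value of joint tray above 0.118 m and height (world z) of hook below 0.006 m and angle between hook's own z axis and vertical below 0.1 rad and linear speed of hook below 0.02 m/s and contact force between hook and stand below 0.2 N).
It fails at once if the hook pushes or pulls on the stand, tray or eye with more than 15 N (contact force between hook and stand above 15 N).
It fails at once if the gripper or arm touches the stand or its tray (contact force between any of the fingers, the arm and stand above 0.5 N).
It fails at once if a bystander (cup or timer) is moved more than 25 mm (distance of any of cup_on_stand, crumb_cup, timer from where it was at the start of the episode above 0.025 m).
It also fails if it takes over 58 s, if anything falls off the work surface, if the arm or the gripper's body presses on something with over 40 N, if the wrist force passes 120 N, or if a joint passes its speed limit or range.

## Working session

There is one attempt and no reset: what is moved stays moved. The work goes in short steps, Python scripts to look and compute and a tool call to move; the robot and the scene stay as the last step left them, time stands still between calls to the robot, and variables do not carry over. Pictures are saved under pics/ and viewed, at most 10 in all, crops included, and the job is handed in when it is done.

Besides the shell and the picture viewer there is one more tool, called after "Call:" by a JSON object that holds its "name" and its "arguments". arm_command: Moves the arm, as the interface text tells. Its arguments: {"type":"object","properties":{"moves":{"type":"array"},"fingers":{"type":"number"},"squeeze":{"type":"number"}},"required":["moves"]}

```bash
mkdir -p pics; python3 - <<'E'
from bench import r
import cv2
for n in("top","side"):
    cv2.imwrite(f"pics/{n}0.png",r.camera(n)[:,:,::-1]); print(n,r.camera_info(n))
s=r.read_state();print(s["time"],s["ee_pos"],s["eef_rot"],s["width"],s["ft_force"])
E
```

```text
top {'fx': 415.72514145790564, 'fy': 415.72514145790564, 'cx': 256.2430888401801, 'cy': 190.73851696271512, 'k1': -0.09630211710672283, 'origin': array([ 0.42478485, -0.00186231,  1.1663968 ]), 'attitude': array([ 0.03282052, -0.03622551, -0.69931674,  0.71313857])}
side {'fx': 353.2519088424498, 'fy': 353.2519088424498, 'cx': 256.12411141986775, 'cy': 193.6962434079609, 'k1': 0.0028273594969624644, 'origin': array([ 0.01204709, -0.77669895,  0.71401268]), 'attitude': array([ 0.4435825 , -0.13358164, -0.2362012 ,  0.85416597])}
0.1 [0.25971663 0.56809766 0.22184211] [ 2.12742582e-01  9.77108075e-01 -6.25005022e-04 -1.14296677e-04] 0.0871197732325092 [-0.69001584  0.15451314  0.41122582]
```

View pics/top0.png

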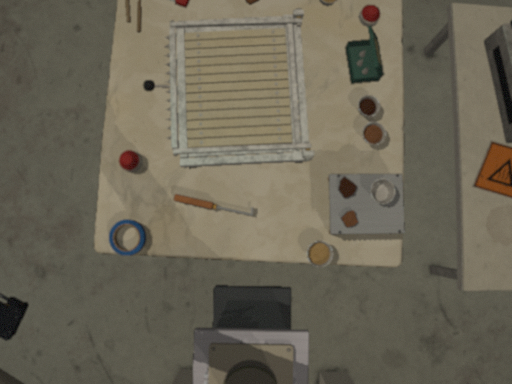

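View pics/side0.png

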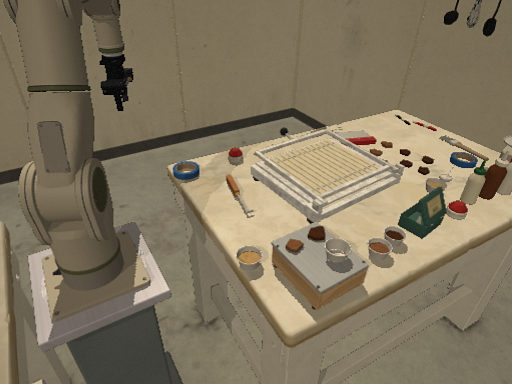

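```bash
python3 - <<'E'
import cv2
a=cv2.imread("pics/top0.png")[160:275,165:415]; b=cv2.imread("pics/side0.png")[165:315,215:415]
cv2.imwrite("pics/c1.png",cv2.resize(a,(800,368),interpolation=cv2.INTER_CUBIC))
cv2.imwrite("pics/c2.png",cv2.resize(b,(800,600),interpolation=cv2.INTER_CUBIC))
E
```

```text
(no output)
```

View pics/c1.png

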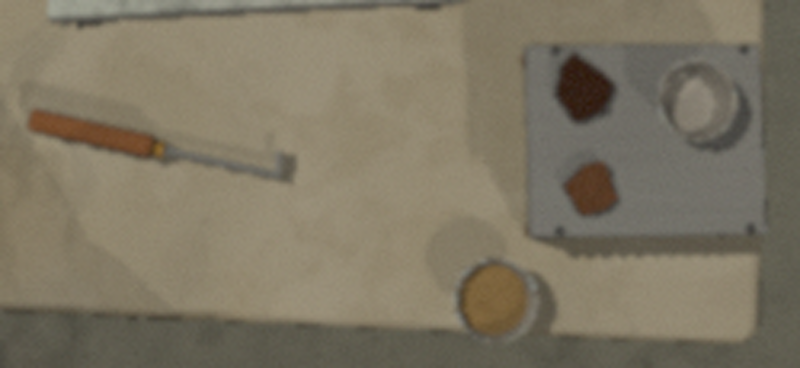

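View pics/c2.png

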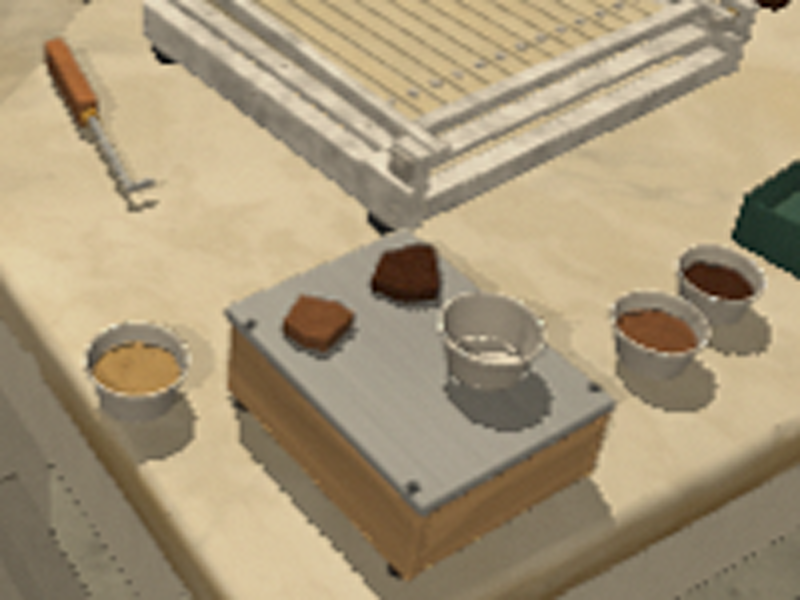

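```bash
cat > h.py <<'E'
from bench import r
import numpy as np, cv2
from scipy.spatial.transform import Rotation as R
from scipy.optimize import least_squares
def proj(n,P):
    c=r.camera_info(n); p=(np.atleast_2d(P)-c["origin"])@R.from_quat(c["attitude"]).as_matrix()
    s=np.c_[p[:,0],-p[:,1]]/-p[:,2:]; s*=1+c["k1"]*(s**2).sum(1)[:,None]
    return s*[c["fx"],c["fy"]]+[c["cx"],c["cy"]]
def unproj(n,uv,z):
    return least_squares(lambda q:(proj(n,[[q[0],q[1],z]])[0]-uv),[.5,0]).x
def place(q,L):
    L=np.array(L,float); c,s=np.cos(q[2]),np.sin(q[2])
    return np.c_[q[0]+c*L[:,0]-s*L[:,1],q[1]+s*L[:,0]+c*L[:,1],L[:,2]]
def fit(L,obs,q0):
    f=lambda q:np.concatenate([(proj(n,place(q,L))[i]-uv).ravel() for n,i,uv in obs])
    o=least_squares(f,q0,loss="soft_l1"); return o.x,o.fun.reshape(-1,2).round(1)
E
python3 - <<'E'
from h import *
t=lambda a:np.array(a)/3.2+[165,160]-.35
s=lambda a:np.array(a)/4+[215,165]-.4
L=[[-.1,.08,.074],[.1,.08,.074],[.1,-.08,.074],[-.1,-.08,.074]]
o=[("top",[0,1,2,3],t([(527,45),(760,45),(765,235),(529,236)])),("side",[0,1,2,3],s([(400,232),(612,408),(420,510),(227,315)]))]
for ob in(o,o[:1],o[1:]):
    q,e=fit(L,ob,[.5,-.3,-1.57]);print("stand",q,e.tolist())
# hook: handle ends mid (top), rod bend
Lh=[[-.055,0,.02],[.055,0,.02],[.1685,0,.014],[.165,.021,.014]]
oh=[("top",[0,1,2],t([(29,119),(161,150),(293,180)])),("side",[0,1,2],s([(56,44),(90,113),(134,208)]))]
for ob in(oh,oh[:1],oh[1:]):
    q,e=fit(Lh,ob,[.45,.2,-1.7]);print("hook",q,e.tolist())
print("cups",unproj("top",t([(495,300)])[0],.036),unproj("top",t([(700,104)])[0],.107))
E
```

```text
stand [ 0.50284025 -0.30109183 -1.55041069] [[-0.1, 0.2], [0.7, 0.3], [1.1, 0.7], [0.3, 0.9], [1.3, -1.9], [1.0, -2.3], [0.1, -0.8], [-1.4, -2.9]]
stand [ 0.50423326 -0.29978697 -1.55295511] [[-0.5, -0.4], [0.3, -0.1], [0.5, 0.3], [-0.3, 0.3]]
stand [ 0.49702956 -0.30585306 -1.54126999] [[0.3, -0.4], [0.8, -0.5], [-0.1, 1.8], [-2.3, -0.8]]
hook [ 0.50311752  0.16010212 -1.78053309] [[3.0, 0.4], [0.2, -0.2], [-1.0, -0.1], [0.0, 0.8], [0.2, -0.3], [-0.4, -3.4]]
hook [ 0.50326648  0.16098034 -1.78202068] [[2.7, 0.4], [-0.1, -0.2], [-1.4, -0.1]]
hook [ 0.50115532  0.15620915 -1.7793365 ] [[0.0, 1.5], [0.3, 0.4], [-0.3, -2.6]]
cups [ 0.36861941 -0.18026882] [ 0.53151163 -0.33506267]
```

Call:
{"name": "arm_command", "arguments": {"moves": [0,0,0,7,0,0,0,7,0,0,0,7,0,0,0,7,0,0,0,7,0,0,0,7,0,0,0,7,0,0,0,7,0,0,0,7,0,0,0,7,0,0,0,7,0,0,0,0.4], "fingers": 70, "squeeze": 25}}

```text
time: 1.1
ee_pos: [0.2597, 0.5683, 0.2221]
eef_rot: [0.779, 0.627, -0.0, 0.0]
ft_force: [-0.8, -0.2, -0.3]
width: 0.0612
grip_force: 0.0
```

```bash
cat >> h.py <<'E'
def tool():
    s=r.read_state(); M=R.from_quat(s["eef_rot"]).as_matrix(); return s,M
def go(xy,z,yaw_y):  # shift in tool cm + turn deg so that tool y points at yaw_y (mod 180)
    s,M=tool(); d=M.T@(np.array([*xy,z])-s["ee_pos"])*100
    a=np.degrees(np.arctan2(M[1,1],M[0,1])); t=(a-yaw_y+90)%180-90
    print("t",round(s["time"],2),"pos",s["ee_pos"].round(4),"shift",d.round(2),"turn",round(t,2),"F",s["ft_force"].round(1),"tilt",M[:,2].round(3))
E
python3 - <<'E'
from h import *
go([.503,.160],.003,-12.0)
E
```

```text
t 1.1 pos [0.2597 0.5683 0.2221] shift [-34.69  32.47  21.94] turn -0.3 F [-0.8 -0.2 -0.3] tilt [-0.    -0.001 -1.   ]
```

Call:
{"name": "arm_command", "arguments": {"moves": [-2,1.9,0,0,-2.7,2.5,0.8,0,-2.7,2.5,0.8,0,-2.7,2.5,0.8,0,-2.7,2.5,0.8,0,-2.7,2.5,0.8,0,-2.7,2.5,0.8,0,-2.7,2.5,0.8,0,-2.7,2.5,0.8,0,-2.7,2.5,0.8,0,-2.7,2.5,0.8,0,-2.7,2.5,0.8,0]}}

```text
time: 2.1
ee_pos: [0.4822, 0.1957, 0.1342]
eef_rot: [0.776, 0.631, 0.0, -0.0]
ft_force: [1.0, 0.3, 0.7]
width: 0.0609
grip_force: 0.0
```

```bash
python3 - <<'E'
from h import *
go([.503,.160],.003,-12.0)
E
```

```text
t 2.1 pos [0.4822 0.1957 0.1342] shift [-3.07  2.76 13.12] turn 0.29 F [1.  0.3 0.7] tilt [ 0.  0. -1.]
```

Call:
{"name": "arm_command", "arguments": {"moves": [-1.5,1.4,1,0,-1.6,1.4,2,0,0,0,2.5,0,0,0,2.5,0,0,0,1.6,0,0,0,0,0,0,0,0,0]}}

```text
time: 2.68
ee_pos: [0.5022, 0.161, 0.0382]
eef_rot: [0.776, 0.631, -0.001, -0.0]
ft_force: [-0.5, -0.5, 0.3]
width: 0.0607
grip_force: 0.0
```

```bash
python3 - <<'E'
from h import *
go([.503,.160],.003,-12.0)
cv2.imwrite("pics/g1.png",cv2.resize(r.camera("side")[150:250,190:330,::-1],(784,560),interpolation=cv2.INTER_CUBIC))
E
```

```text
t 2.68 pos [0.5022 0.161  0.0382] shift [-0.07  0.1   3.52] turn 0.18 F [-0.5 -0.5  0.3] tilt [-0.002 -0.001 -1.   ]
```

View pics/g1.png

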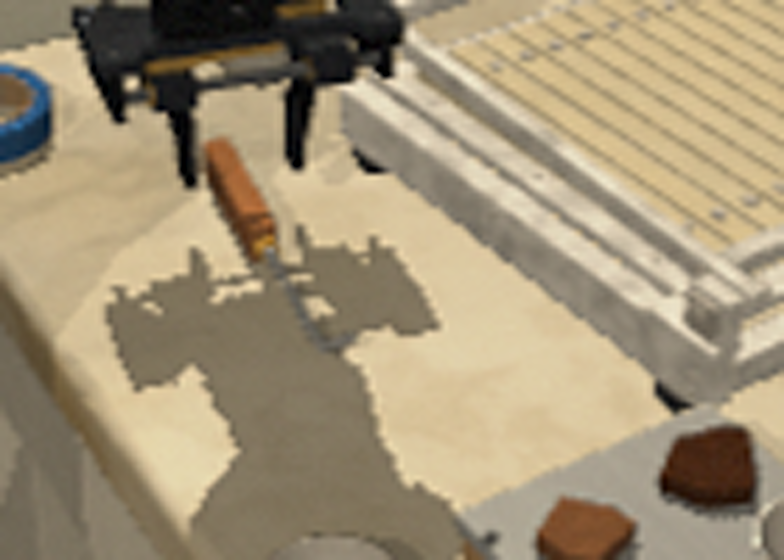

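The fingers, with tips at about (190,185) and (298,168), stand on either side of the handle at about (235,195). I'll descend and grip.

Call:
{"name": "arm_command", "arguments": {"moves": [-0.1,0.1,1.5,0.2,0,0,1.5,0,0,0,0.5,0,0,0,0,0,0,0,0,0]}}

```text
time: 3.15
ee_pos: [0.504, 0.1603, 0.0046]
eef_rot: [0.778, 0.628, 0.001, 0.0]
ft_force: [0.9, -0.5, 0.3]
width: 0.0609
grip_force: 0.0
```

Call:
{"name": "arm_command", "arguments": {"moves": [0,0,0,0,0,0,0,0,0,0,0,0,0,0,0,0,0,0,0,0,0,0,0,0,0,0,0,0,0,0,0,0], "fingers": 0, "squeeze": 30}}

```text
time: 3.82
ee_pos: [0.5034, 0.1601, 0.0035]
eef_rot: [0.778, 0.628, -0.0, -0.0]
ft_force: [-0.8, 1.1, 1.4]
width: 0.0199
grip_force: 30.0
```

Call:
{"name": "arm_command", "arguments": {"moves": [0,0,-0.5,0,0,0,-1,0,0,0,-0.7,0,0,0,0,-4,0,0,0,-5,0,0,0,-4.3,0,0,0,0]}}

```text
time: 4.4
ee_pos: [0.5038, 0.1602, 0.0265]
eef_rot: [0.699, 0.715, 0.001, 0.0]
ft_force: [-0.4, 0.1, -0.9]
width: 0.0198
grip_force: 30.0
```

```bash
python3 - <<'E'
from h import *
go([.4656,-.0156],.0255,1.1)
E
```

```text
t 4.4 pos [0.5038 0.1602 0.0265] shift [-17.49  -4.23   0.08] turn 0.23 F [-0.4  0.1 -0.9] tilt [ 0.001  0.001 -1.   ]
```

Call:
{"name": "arm_command", "arguments": {"moves": [-1,-0.3,0,0.2,-2,-0.5,0,0,-2,-0.5,0,0,-2,-0.5,0,0,-2,-0.5,0,0,-2,-0.5,0,0,-2,-0.5,0,0,-2,-0.5,0,0,-1.5,-0.4,0,0,-1,0,0,0,0,0,0,0,0,0,0,0]}}

```text
time: 5.4
ee_pos: [0.4646, -0.0156, 0.0257]
eef_rot: [0.702, 0.712, 0.0, 0.0]
ft_force: [0.0, 0.1, -0.7]
width: 0.0196
grip_force: 30.0
```

```bash
python3 - <<'E'
from h import *
go([.4656,-.0156],.0255,1.1)
for n in("top","side"): cv2.imwrite(f"pics/{n}1.png",r.camera(n)[:,:,::-1])
a=cv2.imread("pics/top1.png")[165:265,235:415]; b=cv2.imread("pics/side1.png")[180:310,215:375]
cv2.imwrite("pics/m1.png",cv2.resize(a,(720,400),interpolation=cv2.INTER_CUBIC))
cv2.imwrite("pics/m2.png",cv2.resize(b,(640,520),interpolation=cv2.INTER_CUBIC))
E
```

```text
t 5.4 pos [ 0.4646 -0.0156  0.0257] shift [-0.    0.1   0.02] turn -0.28 F [ 0.   0.1 -0.7] tilt [ 0.001  0.    -1.   ]
```

View pics/m1.png

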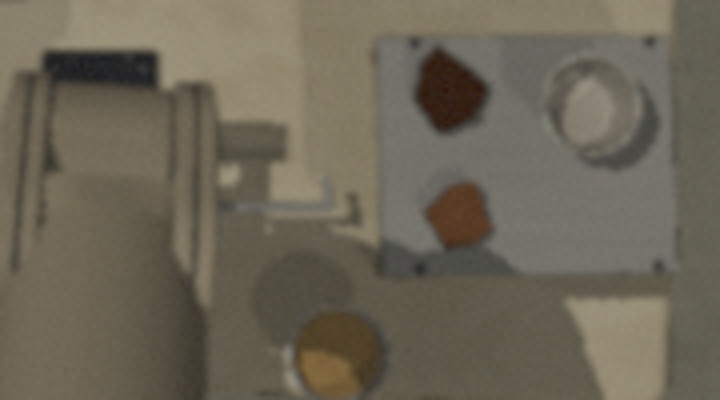

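View pics/m2.png

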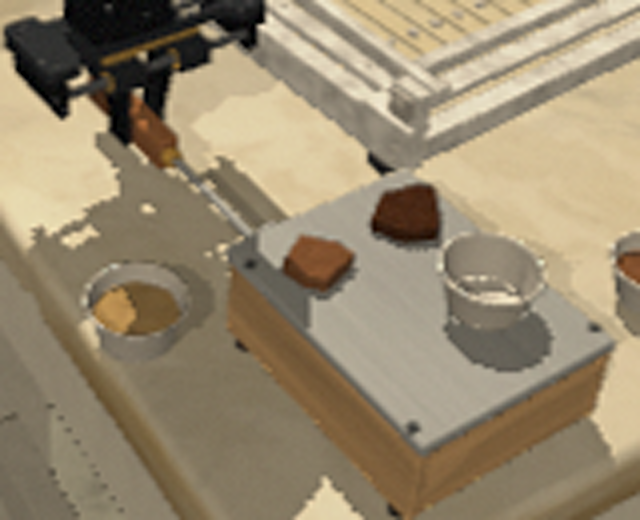

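The top view shows the rod running from (220,207) to the bend at (328,208), with the toe pointing up to (328,178). The plate's left edge is at x=377. Next I'll convert these to the stand frame.

```bash
python3 - <<'E'
from h import *
t=lambda a:np.array(a)/4+[235,165]-.375
L=[[-.1,.08,.074],[.1,.08,.074],[.1,-.08,.074],[-.1,-.08,.074]]
q,e=fit(L,[("top",[0,1,2,3],t([(377,37),(670,37),(677,272),(379,273)]))],[.5,-.3,-1.57]); print(q,e.tolist())
for q in(q,[.503,-.300,-1.552]):
    c,s=np.cos(q[2]),np.sin(q[2]); W=np.array([[c,s],[-s,c]])
    for p in [(225,207),(328,208),(328,178)]:
        w=unproj("top",t(p),.036); print(w.round(4),"stand mm",(W@(w-q[:2])*1000).round(1))
    s_,M=tool(); print("tcp",(W@(s_["ee_pos"][:2]-q[:2])*1000).round(1))
E
```

```text
[ 0.50469613 -0.29915493 -1.55390139] [[-0.3, -0.8], [0.1, -0.4], [0.1, 0.6], [0.1, 0.6]]
[ 0.4674 -0.1018] stand mm [-198.   -33.9]
[ 0.468  -0.1721] stand mm [-127.7  -34.5]
[ 0.4885 -0.1719] stand mm [-127.5  -14.1]
tcp [-285.2  -35.2]
[ 0.4674 -0.1018] stand mm [-198.9  -31.8]
[ 0.468  -0.1721] stand mm [-128.6  -32.6]
[ 0.4885 -0.1719] stand mm [-128.3  -12.1]
tcp [-286.1  -33. ]
```

Call:
{"name": "arm_command", "arguments": {"moves": [-0.5,0,0,0,-1,0,0,0,-1,0,0,0,-1,0,0,0,-1,0,0,0,-0.8,0,0,0,-0.4,0,0,0,0,0,0,0,0,0,0,0]}}

```text
time: 6.25
ee_pos: [0.4652, -0.0727, 0.0255]
eef_rot: [0.702, 0.713, 0.0, -0.0]
ft_force: [0.5, 0.2, -0.9]
width: 0.0197
grip_force: 30.0
```

Call:
{"name": "arm_command", "arguments": {"moves": [-0.1,0,0,0,-0.1,0,0,0,-0.1,0,0,0,0,0,0,0]}}

```text
time: 6.58
ee_pos: [0.4654, -0.0755, 0.0255]
eef_rot: [0.701, 0.713, 0.0, -0.0]
ft_force: [-0.4, -0.1, -0.4]
width: 0.02
grip_force: 30.0
```

Call:
{"name": "arm_command", "arguments": {"moves": [-0.1,0,0,0,-0.1,0,0,0,-0.1,0,0,0,0,0,0,0]}}

```text
time: 6.92
ee_pos: [0.4654, -0.0788, 0.0255]
eef_rot: [0.701, 0.713, 0.0, 0.0]
ft_force: [-0.2, -0.5, -1.7]
width: 0.0198
grip_force: 30.0
```

Call:
{"name": "arm_command", "arguments": {"moves": [-0.1,0,0,0,-0.1,0,0,0,-0.1,0,0,0,0,0,0,0]}}

```text
time: 7.25
ee_pos: [0.4654, -0.0818, 0.0255]
eef_rot: [0.701, 0.713, 0.0, -0.0]
ft_force: [-0.1, -0.3, -1.4]
width: 0.02
grip_force: 30.0
```

Call:
{"name": "arm_command", "arguments": {"moves": [-0.1,0,0,0,-0.1,0,0,0,-0.1,0,0,0,0,0,0,0]}}

```text
time: 7.58
ee_pos: [0.4655, -0.0849, 0.0255]
eef_rot: [0.701, 0.713, 0.0, 0.0]
ft_force: [-0.1, -0.8, -2.0]
width: 0.02
grip_force: 30.0
```

Call:
{"name": "arm_command", "arguments": {"moves": [-0.1,0,0,0,-0.1,0,0,0,-0.1,0,0,0,0,0,0,0]}}

```text
time: 7.92
ee_pos: [0.4655, -0.0879, 0.0255]
eef_rot: [0.701, 0.713, 0.0, 0.0]
ft_force: [-0.0, -0.3, -0.5]
width: 0.0196
grip_force: 30.0
```

Call:
{"name": "arm_command", "arguments": {"moves": [-0.1,0,0,0,-0.1,0,0,0,-0.1,0,0,0,0,0,0,0]}}

```text
time: 8.25
ee_pos: [0.4656, -0.0908, 0.0255]
eef_rot: [0.701, 0.713, 0.0, 0.0]
ft_force: [-1.1, -0.5, -0.3]
width: 0.0195
grip_force: 30.0
```

Call:
{"name": "arm_command", "arguments": {"moves": [-0.1,0,0,0,-0.1,0,0,0,-0.1,0,0,0,0,0,0,0]}}

```text
time: 8.58
ee_pos: [0.4656, -0.0938, 0.0255]
eef_rot: [0.701, 0.713, 0.0, 0.0]
ft_force: [-0.6, 1.0, -0.3]
width: 0.0201
grip_force: 30.0
```

Call:
{"name": "arm_command", "arguments": {"moves": [-0.1,0,0,0,-0.1,0,0,0,-0.1,0,0,0,0,0,0,0]}}

```text
time: 8.92
ee_pos: [0.4657, -0.0968, 0.0255]
eef_rot: [0.701, 0.713, 0.0, 0.0]
ft_force: [0.3, -0.4, -0.5]
width: 0.0199
grip_force: 30.0
```

Call:
{"name": "arm_command", "arguments": {"moves": [-0.1,0,0,0,-0.1,0,0,0,-0.1,0,0,0,0,0,0,0]}}

```text
time: 9.25
ee_pos: [0.4657, -0.0999, 0.0255]
eef_rot: [0.701, 0.713, 0.0, 0.0]
ft_force: [0.1, 0.4, -1.3]
width: 0.0199
grip_force: 30.0
```

Call:
{"name": "arm_command", "arguments": {"moves": [-0.1,0,0,0,-0.1,0,0,0,-0.1,0,0,0,0,0,0,0]}}

```text
time: 9.58
ee_pos: [0.4657, -0.1029, 0.0255]
eef_rot: [0.701, 0.713, -0.0, 0.0]
ft_force: [0.6, 0.6, -0.4]
width: 0.0197
grip_force: 30.0
```

Call:
{"name": "arm_command", "arguments": {"moves": [-0.1,0,0,0,-0.1,0,0,0,-0.1,0,0,0,0,0,0,0]}}

```text
time: 9.92
ee_pos: [0.4658, -0.1043, 0.0255]
eef_rot: [0.701, 0.713, 0.0, -0.001]
ft_force: [-0.0, 7.0, -0.2]
width: 0.0197
grip_force: 30.0
```

Call:
{"name": "arm_command", "arguments": {"moves": [0.3,0,0,0,0.4,0,0,0,0.5,0,0,0,0.5,0,0,0,0,0,0,0,0,0,0,0]}}

```text
time: 10.42
ee_pos: [0.4656, -0.0882, 0.0256]
eef_rot: [0.701, 0.713, 0.0, 0.0]
ft_force: [0.2, 0.1, -1.2]
width: 0.0195
grip_force: 30.0
```

```bash
python3 - <<'E'
from h import *
go([.4658,-.0888],.0255,1.1)
E
```

```text
t 10.42 pos [ 0.4656 -0.0882  0.0256] shift [-0.06  0.02  0.01] turn -0.12 F [ 0.2  0.1 -1.2] tilt [ 0.  0. -1.]
```

Call:
{"name": "arm_command", "arguments": {"moves": [-0.05,0.2,0,0,0,0.3,0,0,0,0.3,0,0,0,0.2,0,0,0,0.2,0,0,0,0,0,0]}}

```text
time: 10.92
ee_pos: [0.478, -0.089, 0.0255]
eef_rot: [0.701, 0.713, 0.0, 0.0]
ft_force: [-0.0, -0.1, -0.8]
width: 0.0199
grip_force: 30.0
```

Call:
{"name": "arm_command", "arguments": {"moves": [0,0.2,0,0,0,0.2,0,0,0,0.2,0,0,0,0,0,0]}}

```text
time: 11.25
ee_pos: [0.484, -0.0887, 0.0256]
eef_rot: [0.701, 0.713, 0.0, 0.0]
ft_force: [0.3, -0.3, -1.5]
width: 0.0197
grip_force: 30.0
```

Call:
{"name": "arm_command", "arguments": {"moves": [0,0.1,0,0,0,0.1,0,0,0,0.1,0,0,0,0,0,0]}}

```text
time: 11.58
ee_pos: [0.4867, -0.0887, 0.0256]
eef_rot: [0.701, 0.713, 0.0, 0.0]
ft_force: [0.7, -0.4, -1.1]
width: 0.0194
grip_force: 30.0
```

Call:
{"name": "arm_command", "arguments": {"moves": [0,0.1,0,0,0,0.1,0,0,0,0,0,0]}}

```text
time: 11.83
ee_pos: [0.4887, -0.0887, 0.0255]
eef_rot: [0.701, 0.713, 0.0, 0.0]
ft_force: [-0.4, -0.2, -1.1]
width: 0.0196
grip_force: 30.0
```

Call:
{"name": "arm_command", "arguments": {"moves": [0.1,0,0,0,0.1,0,0,0,0.1,0,0,0,0.1,0,0,0,0.1,0,0,0,0.1,0,0,0,0.1,0,0,0,0.1,0,0,0]}}

```text
time: 12.5
ee_pos: [0.4885, -0.0822, 0.0256]
eef_rot: [0.702, 0.712, -0.0, 0.001]
ft_force: [0.7, -7.4, -1.3]
width: 0.0197
grip_force: 30.0
```

Call:
{"name": "arm_command", "arguments": {"moves": [0.2,0,0,0,0.3,0,0,0,0.4,0,0,0,0.4,0,0,0,0.4,0,0,0,0.4,0,0,0,0.4,0,0,0,0.4,0,0,0,0.4,0,0,0,0.4,0,0,0,0.3,0,0,0]}}

```text
time: 13.42
ee_pos: [0.4877, -0.0421, 0.0255]
eef_rot: [0.702, 0.712, -0.001, 0.001]
ft_force: [0.0, -6.9, -2.8]
width: 0.0198
grip_force: 30.0
```

Call:
{"name": "arm_command", "arguments": {"moves": [0.3,0,0,0,0.4,0,0,0,0.4,0,0,0,0.4,0,0,0,0.4,0,0,0,0.4,0,0,0,0.4,0,0,0,0.4,0,0,0,0.4,0,0,0,0.4,0,0,0,0.3,0,0,0]}}

```text
time: 14.33
ee_pos: [0.4868, -0.0002, 0.0254]
eef_rot: [0.702, 0.712, -0.001, 0.0]
ft_force: [-0.2, -6.8, -1.4]
width: 0.02
grip_force: 30.0
```

Call:
{"name": "arm_command", "arguments": {"moves": [0.3,0,0,0,0.4,0,0,0,0.4,0,0,0,0.4,0,0,0,0.4,0,0,0,0.4,0,0,0,0.4,0,0,0,0.4,0,0,0,0.3,0,0,0,0.3,0,0,0,0,0,0,0,0,0,0,0]}}

```text
time: 15.33
ee_pos: [0.486, 0.0372, 0.0253]
eef_rot: [0.702, 0.712, -0.001, 0.0]
ft_force: [-0.8, -5.2, -1.0]
width: 0.0198
grip_force: 30.0
```

```bash
python3 - <<'E'
from h import *
go([.4877,.043],.0255,1.1)
cv2.imwrite("pics/top2.png",r.camera("top")[:,:,::-1])
a=cv2.imread("pics/top2.png")[165:265,235:415]
cv2.imwrite("pics/p1.png",cv2.resize(a,(720,400),interpolation=cv2.INTER_CUBIC))
E
```

```text
t 15.33 pos [0.486  0.0372 0.0253] shift [ 0.58  0.18 -0.02] turn -0.24 F [-0.8 -5.2 -1. ] tilt [-0.001 -0.001 -1.   ]
```

View pics/p1.png

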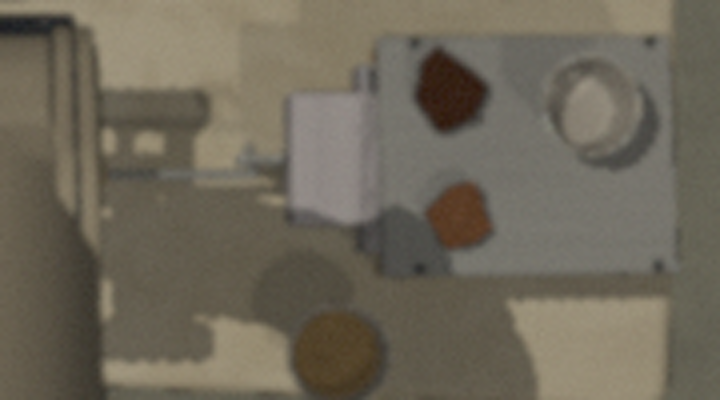

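The block and eye are out, with the head at x 288–360 and the eye at about (265,165). A strip of panel shows at x≈352–377, left of the ledge. I'll pull a little further for margin.

Call:
{"name": "arm_command", "arguments": {"moves": [0.1,0,0,0,0.2,0,0,0,0.2,0,0,0,0.2,0,0,0,0.1,0,0,0,0,0,0,0,0,0,0,0,0,0,0,0]}}

```text
time: 16.05
ee_pos: [0.486, 0.0451, 0.0253]
eef_rot: [0.702, 0.712, -0.001, 0.0]
ft_force: [-0.9, -5.9, -0.9]
width: 0.0203
grip_force: 30.0
```

```bash
python3 - <<'E'
from h import *
go([.4877,.043],.0255,1.1)
im=r.camera("top"); cv2.imwrite("pics/top3.png",im[:,:,::-1])
t=lambda a:np.array(a)/4+[235,165]-.375
# row profile: head front edge shift since top2 at row of head, px
a=cv2.imread("pics/top2.png").astype(float).mean(2)[194:210].mean(0); b=im.astype(float).mean(2)[194:210].mean(0)
print(a[300:334].round()); print(b[300:334].round())
E
```

```text
t 16.05 pos [0.486  0.0451 0.0253] shift [-0.21  0.17 -0.02] turn -0.24 F [-0.9 -5.9 -0.9] tilt [-0.001 -0.001 -1.   ]
[112. 111. 110. 110. 108. 100.  95. 109. 130. 139. 139. 138. 139. 138.
 136. 136. 137. 137. 138. 138. 139. 138. 137. 135. 132. 123. 118. 118.
 117. 112. 109. 113. 114. 114.]
[111. 109. 103.  97. 109. 130. 139. 139. 139. 139. 138. 137. 135. 137.
 138. 138. 139. 139. 138. 138. 137. 136. 131. 126. 123. 122. 124. 124.
 119. 111. 109. 113. 114. 114.]
```

Call:
{"name": "arm_command", "arguments": {"moves": [-0.2,0,0,0,-0.3,0,0,0,-0.2,0,0,0,0,0,0,0]}}

```text
time: 16.43
ee_pos: [0.4866, 0.039, 0.0256]
eef_rot: [0.701, 0.713, 0.0, -0.0]
ft_force: [0.9, -0.1, -0.7]
width: 0.0199
grip_force: 30.0
```

Call:
{"name": "arm_command", "arguments": {"moves": [0,-0.2,0,0,0,-0.3,0,0,0,-0.4,0,0,0,0,0,0]}}

```text
time: 16.77
ee_pos: [0.4765, 0.0392, 0.0254]
eef_rot: [0.701, 0.713, -0.0, -0.0]
ft_force: [0.1, -0.6, -0.6]
width: 0.0197
grip_force: 30.0
```

Free of force. I'll finish the sidestep and then back off slowly.

Call:
{"name": "arm_command", "arguments": {"moves": [0,-0.5,0,0,0,-0.5,0,0,0,-0.5,0,0,0,-0.5,0,0,0,0,0,0]}}

```text
time: 17.18
ee_pos: [0.4563, 0.0388, 0.0254]
eef_rot: [0.701, 0.713, -0.0, -0.0]
ft_force: [-0.0, -0.3, -2.3]
width: 0.0204
grip_force: 30.0
```

Call:
{"name": "arm_command", "arguments": {"moves": [0.2,0,0,0,0.2,0,0,0,0.2,0,0,0,0.2,0,0,0,0.2,0,0,0,0,0,0,0]}}

```text
time: 17.68
ee_pos: [0.4574, 0.0493, 0.0255]
eef_rot: [0.701, 0.713, 0.0, -0.0]
ft_force: [0.6, -0.0, -1.4]
width: 0.0199
grip_force: 30.0
```

Call:
{"name": "arm_command", "arguments": {"moves": [0.6,0,0,0,1.2,0,0,0,1.5,0,0,0,1.5,0,0,0,1.2,0,0,0,0.6,0,0,0,0,0,0.5,0,0,0,0.6,0,0,0,0.5,0,0,0,0.3,0,0,0,0.1,0,0,0,0,0]}}

```text
time: 18.68
ee_pos: [0.456, 0.1142, 0.0051]
eef_rot: [0.702, 0.713, -0.0, -0.0]
ft_force: [-0.5, 0.7, 0.1]
width: 0.0197
grip_force: 30.0
```

```bash
python3 - <<'E'
from h import *
go([.4565,.115],.0037,1.1)
E
```

```text
t 18.68 pos [0.456  0.1142 0.0051] shift [0.08 0.05 0.14] turn -0.22 F [-0.5  0.7  0.1] tilt [-0.001 -0.    -1.   ]
```

Call:
{"name": "arm_command", "arguments": {"moves": [0,0,0.1,0,0,0,0.05,0,0,0,0,0,0,0,0,0]}}

```text
time: 19.02
ee_pos: [0.4563, 0.1148, 0.0042]
eef_rot: [0.701, 0.713, 0.0, 0.0]
ft_force: [-0.1, -0.8, -0.9]
width: 0.0197
grip_force: 30.0
```

Call:
{"name": "arm_command", "arguments": {"moves": [0,0,0,0,0,0,0,0,0,0,0,0,0,0,0,0,0,0,0,0,0,0,0,0], "fingers": 60}}

```text
time: 19.52
ee_pos: [0.4562, 0.1148, 0.0041]
eef_rot: [0.701, 0.713, 0.0, -0.0]
ft_force: [0.1, 0.1, -0.4]
width: 0.0488
grip_force: 0.0
```

Call:
{"name": "arm_command", "arguments": {"moves": [0,0,-0.5,0,0,0,-1,0,0,0,-2,0,0,0,-3,0,0,0,-3,0,0,0,-3,0,0,0,-2,0,3,0,0,0,4,0,0,0,4,0,0,0,0,0,0,0]}}

```text
time: 20.43
ee_pos: [0.4529, 0.2329, 0.1502]
eef_rot: [0.698, 0.716, 0.002, -0.001]
ft_force: [-0.4, -0.5, -0.1]
width: 0.0516
grip_force: 0.0
```

```bash
python3 - <<'E'
from h import *
s,_=tool();print(s["time"],s["ee_pos"],s["width"])
cv2.imwrite("pics/end.png",cv2.resize(r.camera("side")[150:320,190:400,::-1],(735,595),interpolation=cv2.INTER_CUBIC))
E
```

```text
20.4333 [0.45289737 0.23287837 0.15021417] 0.051602045370829866
```

View pics/end.png

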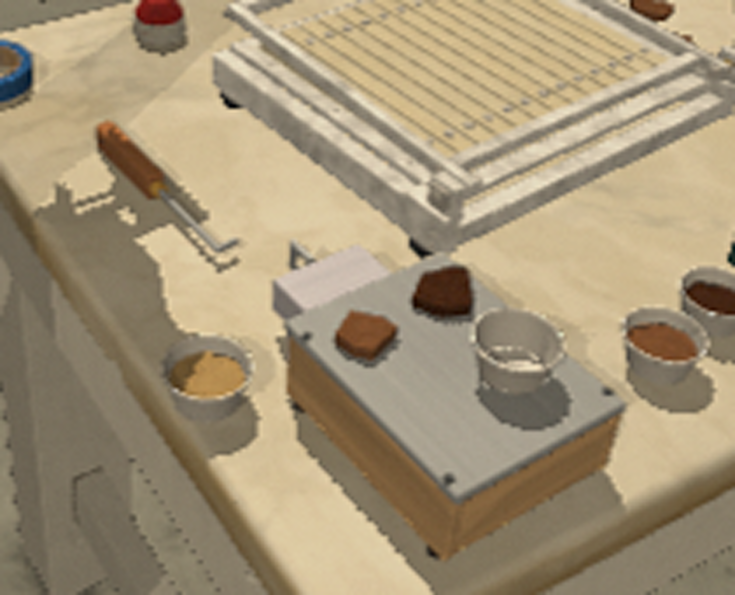

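The hook lies flat on the table, from (105,125) to (235,245), clear of the eye at (300,255). The tray is out and the cups haven't moved, so I'll hand it in.

```bash
python3 -c "
from bench import r
print(r.close_job())"
```

```text
the job is handed in; nothing more can be done
None
```

I drew the tray out with the hook to about 0.13 m (estimated from the arm's motion, not measured directly), unhooked, laid the hook flat on the table clear of the tray, and handed the job in at about 20 s; highest force reading was about 7 N, and no verdict was returned.

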